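# Hook the slide rack out from under the drying rack and set it in the staining tray

## Robot

A 6-joint arm with a two-finger parallel gripper is mounted at the origin on the work surface. World frame = base frame: x ahead of the robot, y to its left, z up, the work surface at z = 0. Lengths are in mm, angles in rad, forces in N, time in s.
With the tool pointing down it reaches from about 250 to 800 mm from the base axis. Payload 8.5 kg.
Tool frame: the origin (TCP) lies at the very end of the fingers, on their centre line; the grasp point (between the pads) lies 19 mm behind it; z points along the fingers, y is the direction in which the jaws open and shut (so a half turn about z gives the same grasp; the last joint's range is limited). The gripper opens to 85 mm and grips with 20 to 120 N. Pads are 22 mm wide; open, the fingers measure 114 mm over their backs; the gripper's body (76 mm by 85 mm) begins 54 mm behind the grasp point. The pads swing forward as they close: fully open they stand 13 mm farther back than shut.
Start: joints at [1.322, 0.238, -0.013, 1.319, 0, 1.571], TCP at [129.264, 508.792, 231.276] pointing down, gripper open.
Joint ranges: [-2.66, 2.66], [-1.03, 1.9], [-1.14, 1.46], [-1.82, 2.27], [-1.45, 1.34], [-3.14, 3.14]. Speed limits (rad/s): [2.22, 2.22, 2.79, 3.14, 3.14, 3.14].

## Interface

Orientations are given as a rotation vector (axis times angle).
In Python, from workcell import r, kin, eyes, ticket, models gives the robot as it stands. The module is installed in compiled form; this text tells all that it offers. Calls block until the motion is done:
- r.move_pose(position, orientation): joint-space move of the TCP to a pose.
- r.movel(position, ori=None, vel=150, stop_force=None): straight line of the TCP; ori=None keeps the orientation; vel is the mean speed in mm/s. With stop_force (N) it stops when the force on the tool has changed by that much, and returns True; else False.
- r.set_joints(angles): joint-space move.
- r.set_gripper(opening, newtons=None): finger opening in mm; newtons is the grip in N (None keeps the last); returns when the fingers have stopped.
- r.sleep(seconds).
- kin.ik(position, orientation): joint angles nearest the present ones, or None.
- r.get_state(): the state.
- eyes.snapshot(name): name is "side" or "top"; returns the picture (420x560x3 uint8, red, green, blue); there is no depth.
- eyes.camera_params(name): a dict with "vertical_fov" (degrees; the focal length in pixels is half the picture's height over the tangent of half this angle, whatever the lens; pixels are square), "cx", "cy" (the principal point, pixels), "view" (4x4, takes a point from world to camera coordinates). Camera axes: x right, y down, z forward; pixel columns grow to the right and rows downward; lengths in mm; the calibration is good to about 2 mm. A picture is of the moment at which its call begins. camera_params takes no time and is no camera call.
A pose or a line that the arm cannot do raises r.Unreachable and nothing moves.
- ticket.job_done(): hands the job in, once; it reports no verdict.
Trained networks look in the newest picture that a camera, given by its name, has taken for a name from the list of things; names that differ only in an ending like _2 or _b are one class to them, and where a whole thing is asked for, a point or a joint stands for the part that bears it (a point fixed in the world has none). Each returns a list of dicts, best first, with "confidence" (0 to 1); they miss things now and then, are a little off and sometimes report something else, mostly with a low value. They report only what shows in the picture. A call takes as long as a camera call. They do not tell look-alikes from the thing itself.
- models.masks_of(name, camera): "region" (420x560 bool, what is visible of it) and "bbox" ([left, top, width, height] in pixels, round what is visible of it).
The state is a dict: "t": time; "qpos": joint angles; "dq": joint speeds; "joint_efforts": joint torques, N m; "tcp_pos": TCP position; "ee_rot": TCP orientation; "ft_force": force on the tool from outside, world axes, zero at the start; "moment": the same for the moment, N m; "finger_gap": finger opening in mm.
Only numpy, scipy, OpenCV 4.12 (cv2) and the standard library are available. Lean on these libraries where they do the work, as an engineer would, in place of code of your own. Each camera call takes 0.05 s, during which the arm holds its last target.

## Task

A slide rack has been pushed far back under the wire drying rack, where a hand should not reach in: pick up the hook tool, catch the loop on the slide rack with it and drag the slide rack out until it is fully clear of the drying rack, without the hand or arm touching it before then. Then lay the hook down flat on the open counter, pick up the slide rack and set it down level inside the staining tray. Keep the slide rack upright throughout and leave the bottle, the jar and the plain slide box where they stand.

Things in the scene. Friction and masses are not known exactly. Their poses are not given: they have to be found in the camera images.
- hook: Hook tool, loose, 0.16 kg, resting upright on handle and tip. Wooden handle 110 long (x) x 24 wide (y) x 34 tall; origin: centre of its underside, z up. An 8 mm steel rod leaves the handle's +x end at height 18, rises to 65 from x = 65 to 95, runs level to x = 200, then bends straight down to the tip at height 0. Starts on the open counter, hook end pointing roughly away from the robot.
- hook_tip (a point): Lower end of the hook's foot, an upright 8 mm round bar 65 mm long: 200 mm along +x from the hook's origin, level with the handle's underside.
- rack: Slide rack, loose, 0.2-0.42 kg: open steel box 100 (x) x 86 (y) x 40 tall with glass slides to 42; origin: centre of underside, z up. White carrying bar 12 wide, 14 tall, 100 long along x over its middle, centre 75 up: lift it here. Level U-shaped wire loop on its front (-x) face, bend 93 from the origin. Stands in the left or right half under the drying rack, loop to the open front.
- loop (a point): Centre of the loop's opening, 68 mm in front (-x) of the slide rack's origin, 35 mm up. Opening about 37 (x) by 34 (y), open above and below; 6 mm wire, top at 38, underside at 32.
- shelf: Fixed wire drying rack, 260 deep (x) x 390 wide (y), origin at its centre on the counter. Wire deck from 152 to 164 mm up, glass beakers on it along the back to 240. Thin legs at the corners (x +-127, y +-190). Open front at x = -130 faces its -x, roughly world +y; a bar crosses the back 60 up. The two standing places are about 85 either side of its middle.
- tray: Staining tray, fixed on the counter: open box 200 long (x) x 130 wide (y) x 30 tall outside, walls and floor 5 mm, origin at the centre of its underside. The slide rack fits in lengthwise, loop towards either end.
- bottle: Bystander: loose capped bottle, 52 mm diameter, 110 tall, origin under its centre; stands just outside the drying rack's open front, about in the middle, close to the way out.
- slidebox: Bystander: loose closed white slide box 102 x 86 x 47 tall without any loop or carrying bar, origin under its centre; stands in the other place under the drying rack.
- jar: Bystander: loose capped amber jar, 56 mm diameter, 70 tall, origin under its centre; stands on the counter beyond the hook and the tray.
Mind the look-alikes: they are no part of the job. Of the things shaped like the tray, the blue one is meant. Several things look just like the rack: the one meant starts nearest to the robot's base.

How it is judged:
By the outcome, as a careful person would: the job done as asked, in the order asked, and still so for the second after the job is handed in, with the robot touching nothing.
It also fails if it takes over 72 s, if anything falls off the work surface, if the arm or the gripper's body presses on something with over 40 N, if the wrist force passes 120 N, or if a joint passes its speed limit or range.

## Working session

There is one attempt and no reset: what is moved stays moved. The work goes in short steps, each a Python script; the robot and the scene stay as the last script left them, time stands still between calls to the robot, and variables do not carry over. Pictures are saved under pics/ and viewed, and the job is handed in when it is done.

```bash
mkdir -p pics; ls
python3 - <<'E'
from workcell import r,kin,eyes,ticket,models
import cv2
for n in("side","top"):
    im=eyes.snapshot(n); cv2.imwrite(f"pics/{n}0.png",im[:,:,::-1])
    p=eyes.camera_params(n); print(n,p)
s=r.get_state(); print(s)
for n in("side","top"):
  for o in("hook","rack","shelf","tray","bottle","slidebox","jar"):
    for d in models.masks_of(o,n): print(n,o,round(d["confidence"],2),d["bbox"])
E
```

```text
pics
side {'vertical_fov': 55.47917531517777, 'cx': 274.74414750148526, 'cy': 210.65313686495523, 'view': array([[-9.99518028e-01, -2.67862606e-02, -1.56910123e-02,
         5.72753955e+02],
       [-4.30801681e-03,  6.20241645e-01, -7.84398969e-01,
         4.87942285e+01],
       [ 3.07433345e-02, -7.83953314e-01, -6.20058101e-01,
         1.62245679e+03],
       [ 0.00000000e+00,  0.00000000e+00,  0.00000000e+00,
         1.00000000e+00]])}
top {'vertical_fov': 51.33834739588886, 'cx': 283.5389608089126, 'cy': 209.90660078616875, 'view': array([[-1.56403309e-02, -9.99865793e-01, -4.87616124e-03,
        -1.58324927e+01],
       [-9.79294725e-01,  1.63026042e-02, -2.01782224e-01,
         5.99560181e+02],
       [ 2.01834638e-01,  1.61925822e-03, -9.79418275e-01,
         1.64615697e+03],
       [ 0.00000000e+00,  0.00000000e+00,  0.00000000e+00,
         1.00000000e+00]])}
{'t': 0.1, 'qpos': array([ 1.32202581e+00,  2.38696545e-01, -1.41571312e-02,  1.31919241e+00,
        4.15203869e-07,  1.57079505e+00]), 'dq': array([-5.77645002e-04,  4.82912136e-06,  3.75773489e-03, -4.4186219
[... 561 characters left out ...]
26 [241.8, 116.1, 88.4, 67.6]
side shelf 0.62 [239.9, 115.0, 91.6, 79.9]
side tray 0.93 [253.8, 282.7, 64.0, 37.9]
side tray 0.73 [230.3, 337.6, 81.1, 57.1]
side bottle 0.6 [279.6, 173.3, 9.4, 27.2]
side slidebox 0.77 [296.0, 153.3, 17.9, 21.5]
side jar 0.73 [217.0, 246.7, 18.2, 22.7]
top hook 0.75 [263.7, 199.3, 14.0, 66.6]
top rack 0.76 [428.3, 202.9, 32.1, 30.7]
top rack 0.75 [364.1, 196.3, 29.7, 20.8]
top shelf 0.64 [333.2, 173.3, 83.5, 104.1]
top shelf 0.43 [318.5, 222.2, 11.0, 15.5]
top tray 0.94 [95.6, 197.6, 47.1, 51.2]
top tray 0.9 [155.0, 205.5, 36.9, 53.3]
top bottle 0.43 [317.0, 221.6, 12.4, 14.8]
top slidebox 0.63 [367.4, 238.5, 29.9, 23.0]
top jar 0.45 [212.2, 174.0, 8.4, 12.0]
```

View upscaled.

Run:
```python
import cv2
a=cv2.imread("pics/side0.png");b=cv2.imread("pics/top0.png")
cv2.imwrite("pics/s0c.png",cv2.resize(a[100:400,200:350],None,fx=4,fy=4,interpolation=cv2.INTER_CUBIC)[:,:][:1200:,:][::1][:1200])
cv2.imwrite("pics/s0a.png",cv2.resize(a[105:240,200:350],None,fx=4.4,fy=4.4,interpolation=cv2.INTER_CUBIC))
cv2.imwrite("pics/t0a.png",cv2.resize(b[160:290,300:480],None,fx=4.4,fy=4.4,interpolation=cv2.INTER_CUBIC))
```

```text
(no output)
```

View pics/side0.png

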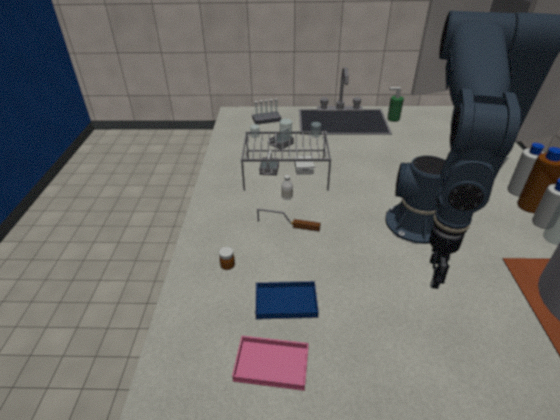

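View pics/top0.png

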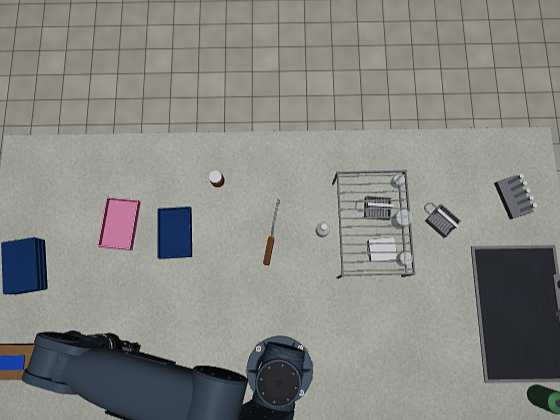

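View pics/s0a.png

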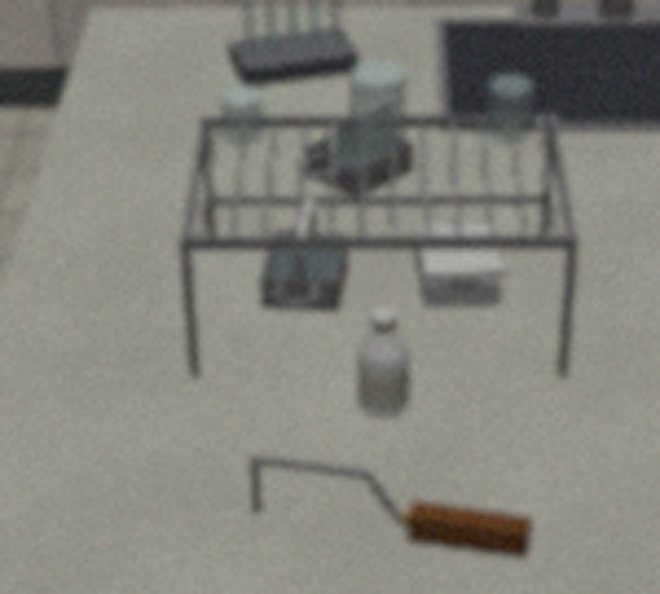

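View pics/t0a.png

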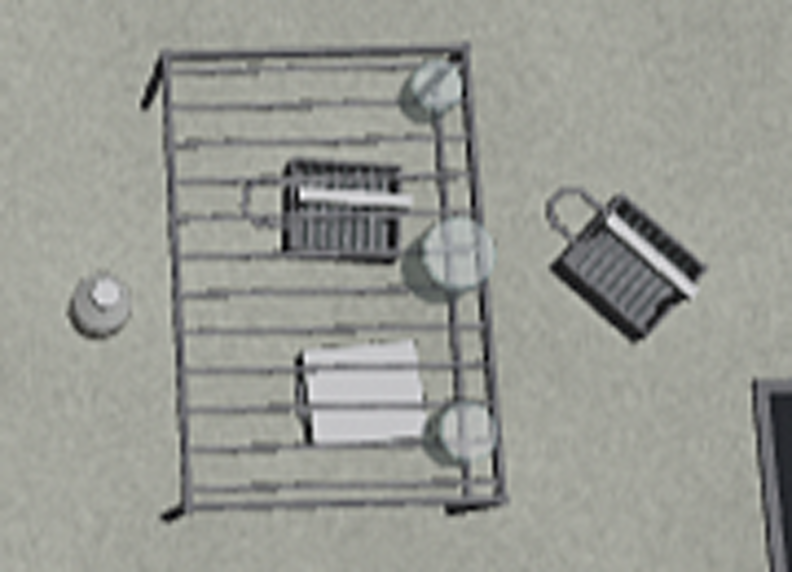

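```bash
cat > h.py <<'E'
import numpy as np, cv2, json
from scipy.optimize import least_squares
from workcell import r,kin,eyes,ticket,models
from scipy.spatial.transform import Rotation as R
C={}
for n in("side","top"):
    p=eyes.camera_params(n); f=210/np.tan(np.radians(p["vertical_fov"])/2)
    C[n]=(f,p["cx"],p["cy"],np.array(p["view"]))
def proj(n,P):
    f,cx,cy,V=C[n]; P=np.atleast_2d(P); c=P@V[:3,:3].T+V[:3,3]
    return np.c_[cx+f*c[:,0]/c[:,2],cy+f*c[:,1]/c[:,2]]
def back(n,uv,z):
    f,cx,cy,V=C[n]; Rm=V[:3,:3]; o=-Rm.T@V[:3,3]
    uv=np.atleast_2d(uv); d=np.c_[(uv[:,0]-cx)/f,(uv[:,1]-cy)/f,np.ones(len(uv))]@Rm
    return o+d*((z-o[2])/d[:,2])[:,None]
def T(pose,pts):
    x,y,a=pose[:3]; z=pose[3] if len(pose)>3 else 0
    pts=np.atleast_2d(np.array(pts,float)); c,s=np.cos(a),np.sin(a)
    return np.c_[x+c*pts[:,0]-s*pts[:,1],y+s*pts[:,0]+c*pts[:,1],pts[:,2]+z]
def fit(obs,p0):
    "obs: (cam,local xyz,u,v)"
    def res(p): return np.concatenate([proj(c,T(p,l))[0]-[u,v] for c,l,u,v in obs])
    s=least_squares(res,p0,loss="soft_l1"); return s.x,res(s.x).reshape(-1,2)
def crop(im,box,k,name,polys=()):
    x0,y0,x1,y1=box
    im=cv2.resize(im[y0:y1,x0:x1,::-1],None,fx=k,fy=k,interpolation=cv2.INTER_CUBIC)
    for pl,col in polys:
        q=((np.array(pl)-[x0,y0]+.5)*k*8).astype(int)
        cv2.polylines(im,[q.reshape(-1,1,2)],False,col,1,cv2.LINE_AA,3)
    cv2.imwrite(f"pics/{name}.png",im)
def boxpl(c,pose,lx,ly,z0,z1):
    out=[]
    for z in(z0,z1): out.append(proj(c,T(pose,[[sx*lx/2,sy*ly/2,z] for sx,sy in((1,1),(1,-1),(-1,-1),(-1,1),(1,1))])))
    return out
E
python3 - <<'E'
from h import *
t=lambda x,y:(300+x/4.4-.5,160+y/4.4-.5)
s=lambda x,y:(200+x/4.4-.5,105+y/4.4-.5)
print("deck",back("top",[t(165,55),t(465,45),t(505,498),t(185,510)],164).round(0))
print("deck side front corners",back("side",[s(183,243),s(577,243)],164).round(0),back("side",[s(195,375),s(563,375)],0).round(0))
print("bar",back("top",[t(300,192),t(410,201)],82).round(0))
print("loop bend",back("top",[t(243,200)],35).round(0))
print("rack2",back("top",[t(650,250)],60).round(0))
print("tray",back("top",[(159,208),(190,207),(191,257),(158,257)],30).round(0))
print("hook tip top rod",back("top",[(277.5,201)],65).round(0),"handle",back("top",[(270.5,237),(267,264)],34).round(0))
print("bottle",back("top",[t(100,310)],20).round(0),back("side",[s(383,405)],0).round(0))
print("slidebox",back("top",[t(303,352),t(413,340),t(425,440),t(313,443)],47).round(0))
print("jar",back("top",[(216,178)],70).round(0),back("side",[(227,266)],0).round(0))
E
```

```text
deck [[ 719. -227.  164.]
 [ 724. -482.  164.]
 [ 342. -487.  164.]
 [ 337. -228.  164.]]
deck side front corners [[ 721. -219.  164.]
 [ 338. -219.  164.]] [[ 720. -228.    0.]
 [ 340. -229.    0.]]
bar [[ 616. -351.   82.]
 [ 607. -447.   82.]]
loop bend [[ 620. -309.   35.]]
rack2 [[ 563. -662.   60.]]
tray [[622. 471.  30.]
 [624. 347.  30.]
 [424. 338.  30.]
 [426. 467.  30.]]
hook tip top rod [[634.  -2.  65.]] handle [[497.  27.  34.]
 [392.  42.  34.]]
bottle [[ 524. -178.   20.]] [[ 525. -176.    0.]]
slidebox [[ 479. -353.   47.]
 [ 488. -451.   47.]
 [ 400. -455.   47.]
 [ 399. -357.   47.]]
jar [[730. 239.  70.]] [[740. 250.   0.]]
```

```bash
cat >> h.py <<'E'
def hookpl(c,p):
    return boxpl(c,p,110,24,0,34)+[proj(c,T(p,[[55,0,18],[65,0,18],[95,0,65],[200,0,65],[200,0,0]]))]
def rackpl(c,p):
    w=[[-50,17,35],[-76,17,35],[-88,12,35],[-93,0,35],[-88,-12,35],[-76,-17,35],[-50,-17,35]]
    b=[[-50,-6,82],[50,-6,82],[50,6,82],[-50,6,82],[-50,-6,82]]
    return boxpl(c,p,100,86,0,40)+[proj(c,T(p,w)),proj(c,T(p,b))]
def traypl(c,p): return boxpl(c,p,200,130,0,30)
E
cat > a.py <<'E'
from h import *
hk=[444,34,-.19]; rk=[611.5,-400,-1.664]; tr=[524,405.5,0.02]
s=[("top",(a,b,c),u,v) for a,b,c,u,v in ()]
G=(0,255,0)
for n,bx in(("side",(250,195,330,245)),("top",(240,190,300,275))):
    crop(eyes.snapshot(n),bx,9 if n=="side" else 7,"hk_"+n,[(p,G) for p in hookpl(n,hk)])
for n,bx in(("side",(235,110,335,195)),("top",(330,170,420,280))):
    crop(eyes.snapshot(n),bx,7 if n=="side" else 5.4,"rk_"+n,[(p,G) for p in rackpl(n,rk)])
n="top";crop(eyes.snapshot(n),(145,195,205,270),8,"tr_"+n,[(p,G) for p in traypl(n,tr)])
E
python3 a.py; python3 -c "
import cv2,numpy as np
def st(o,*f):
    I=[cv2.imread('pics/'+x+'.png') for x in f];h=max(i.shape[0] for i in I)
    I=[cv2.copyMakeBorder(i,0,h-i.shape[0],0,0,0) for i in I];cv2.imwrite('pics/'+o+'.png',np.hstack(I))
"
```

```text
(no output)
```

View pics/hk_side.png

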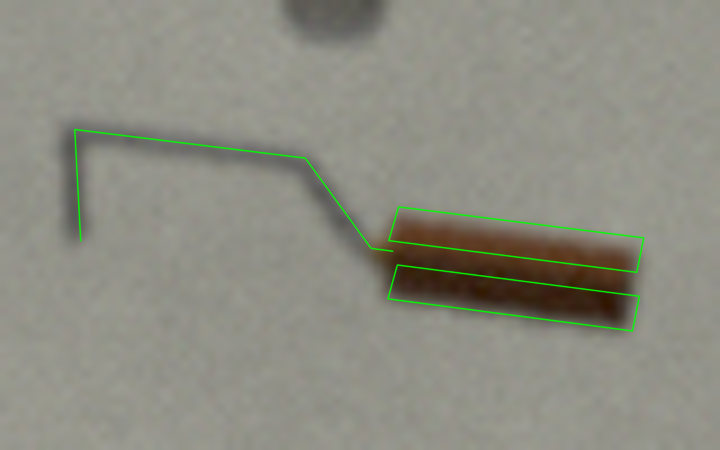

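View pics/hk_top.png

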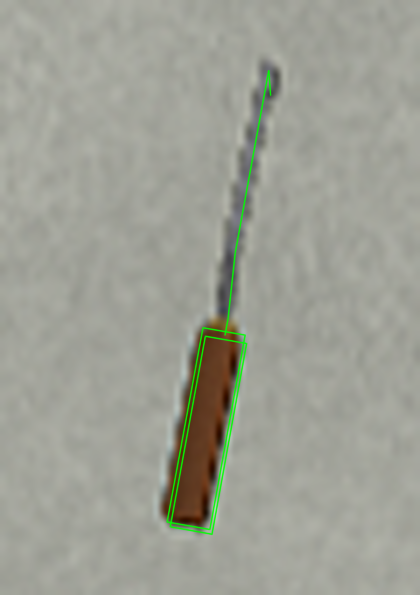

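View pics/rk_side.png

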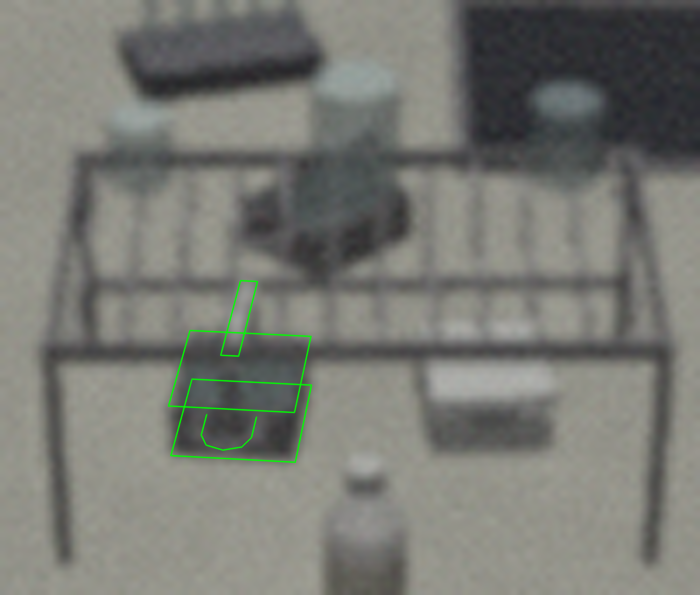

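View pics/rk_top.png

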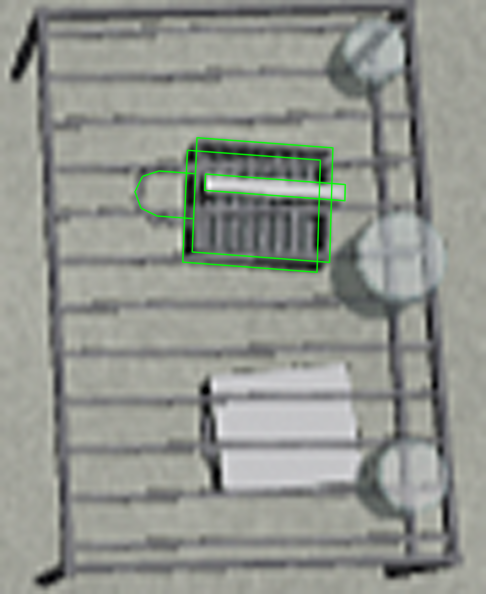

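View pics/tr_top.png

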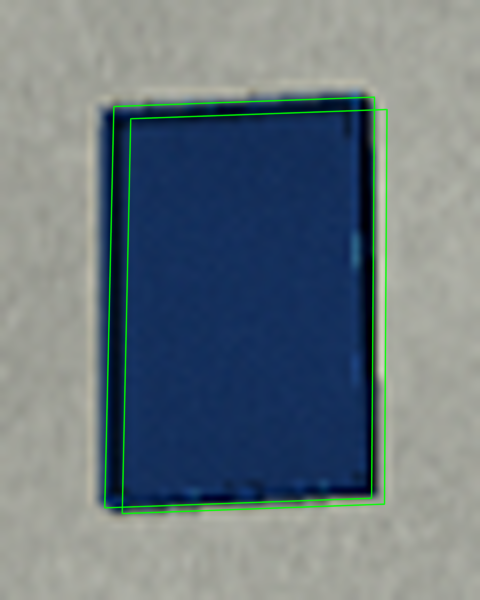

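```bash
cat >> h.py <<'E'
HK=[447,37,-.205]; RK=[611.5,-400,-1.664]; TR=[524,407.5,.01]
def down(a):
    "tool down, jaw axis at world angle a"
    y=np.array([np.cos(a),np.sin(a),0]); z=np.array([0,0,-1.]); x=np.cross(y,z)
    return R.from_matrix(np.c_[x,y,z]).as_rotvec()
GX=-15
def hooktcp(p,dz): # p hook pose
    q=T(p,[[GX,0,6+dz]])[0]; return q
def hook_for_tip(tip,h): return [tip[0]-200*np.cos(h),tip[1]-200*np.sin(h),h]
def st():
    s=r.get_state(); print("t",round(s["t"],2),"tcp",s["tcp_pos"].round(1),"q",s["qpos"].round(2),"F",s["ft_force"].round(1),"gap",round(s["finger_gap"],1))
    return s
E
python3 - <<'E'
from h import *
hi=RK[2]
for sg in(1,-1):
    j=sg*np.pi/2
    for nm,p,o in (("pick",hooktcp(HK,0),down(HK[2]+j)),("pickup",hooktcp(HK,150),down(HK[2]+j)),
      ("pre",hooktcp(hook_for_tip(T(RK,[[-280,0,0]])[0],hi),150),down(hi+j)),
      ("in",hooktcp(hook_for_tip(T(RK,[[-70,0,0]])[0],hi),55),down(hi+j)),
      ("in",hooktcp(hook_for_tip(T(RK,[[-70,0,0]])[0],hi),4),down(hi+j)),
      ("out",hooktcp(hook_for_tip(T(RK,[[-365,0,0]])[0],hi),4),down(hi+j)),
      ("grab",[638,-110,56],down(hi+j)),("tray",[524,407,70],down(0+j)),("tray2",[524,407,70],down(np.pi+j))):
        q=kin.ik(p,o); print(sg,nm,np.round(p),None if q is None else np.round(q,2))
E
```

```text
1 pick [432.  40.   6.] [ 0.09  0.29 -0.6   0.68  0.    0.3 ]
1 pickup [432.  40. 156.] [ 0.09  0.13 -0.36  1.09  0.    0.3 ]
1 pre [658.  93. 156.] [0.14 0.51 0.21 1.27 0.   1.8 ]
1 in [ 638. -116.   61.] [-0.18  0.54  0.01  1.04  0.    1.48]
1 in [ 638. -116.   10.] [-0.18  0.58 -0.06  0.93  0.    1.48]
1 out [665. 177.  10.] [0.26 0.64 0.06 0.99 0.   1.92]
1 grab [ 638 -110   56] [-0.17  0.54 -0.    1.03  0.    1.49]
1 tray [524 407  70] [0.66 0.56 0.06 1.08 0.   0.66]
1 tray2 [524 407  70] [ 0.66  0.56  0.06  1.08  0.   -2.48]
-1 pick [432.  40.   6.] [ 0.09  0.29 -0.6   0.68  0.   -2.84]
-1 pickup [432.  40. 156.] [ 0.09  0.13 -0.36  1.09  0.   -2.84]
-1 pre [658.  93. 156.] [ 0.14  0.51  0.21  1.27  0.   -1.34]
-1 in [ 638. -116.   61.] [-0.18  0.54  0.01  1.04  0.   -1.66]
-1 in [ 638. -116.   10.] [-0.18  0.58 -0.06  0.93  0.   -1.66]
-1 out [665. 177.  10.] [ 0.26  0.64  0.06  0.99  0.   -1.22]
-1 grab [ 638 -110   56] [-0.17  0.54 -0.    1.03  0.   -1.65]
-1 tray [524 407  70] [ 0.66  0.56  0.06  1.08  0.   -2.48]
-1 tray2 [524 407  70] [0.66 0.56 0.06 1.08 0.   0.66]
```

Run:
```python
from h import *
o=down(HK[2]+np.pi/2)
r.move_pose(hooktcp(HK,120),o)
print(r.movel(hooktcp(HK,1),vel=120,stop_force=15)); st()
r.set_gripper(10,60); st()
r.movel(hooktcp(HK,150),vel=150); st()
print("t")
hi=RK[2]
r.move_pose(hooktcp(hook_for_tip(T(RK,[[-290,0,0]])[0],hi),150),down(hi+np.pi/2)); st()
p=hook_for_tip(T(RK,[[-290,0,0]])[0],hi)+[150]
G=(0,255,0)
for n,bx in(("side",(180,100,340,240)),("top",(240,170,420,280))):
    crop(eyes.snapshot(n),bx,4.4,"h1_"+n,[(q,G) for q in hookpl(n,p)])
```

```text
False
t 4.23 tcp [432.7  40.2   7.4] q [ 0.09  0.29 -0.59  0.69 -0.    0.3 ] F [-0.6  0.1  0.9] gap 85.4
t 4.83 tcp [432.5  40.1   7.4] q [ 0.09  0.29 -0.59  0.69  0.    0.3 ] F [-1.5  0.3  5.8] gap 23.3
t 5.97 tcp [431.7  40.  155.2] q [ 0.09  0.13 -0.36  1.09  0.    0.3 ] F [-0.  -0.5 -2.8] gap 22.9
t
t 7.33 tcp [658.  102.6 155.6] q [ 0.15  0.51  0.21  1.27 -0.    1.82] F [-0.9 -0.6 -1.4] gap 23.3
```

View pics/h1_side.png

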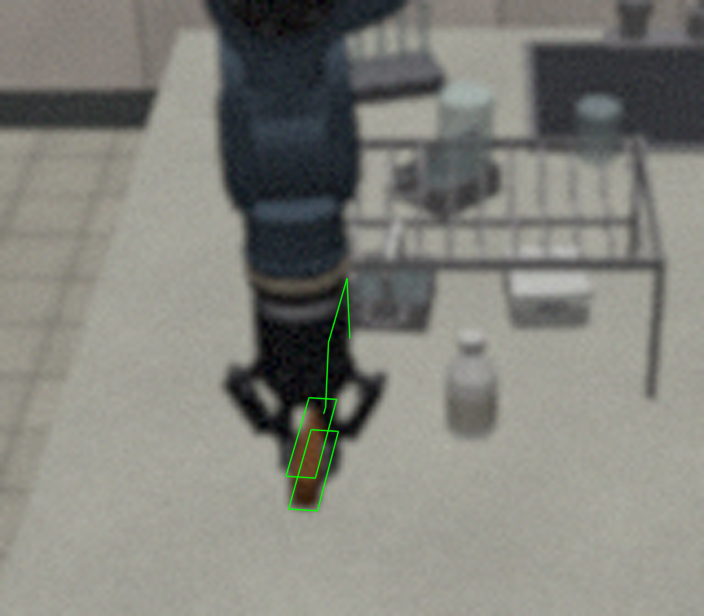

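View pics/h1_top.png

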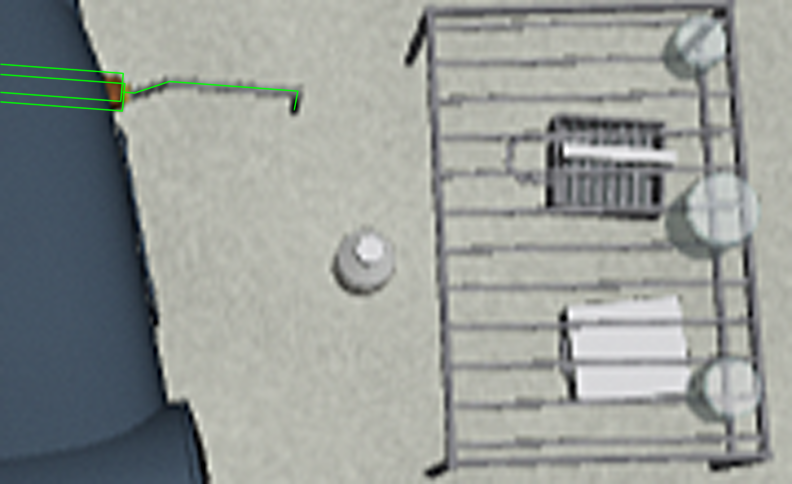

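Run:
```python
from h import *
hi=RK[2]
P=lambda x,dz: hooktcp(hook_for_tip(T(RK,[[x,0,0]])[0],hi),dz)
r.movel(P(-290,57),vel=150)
print(r.movel(P(-69,57),vel=120,stop_force=10)); st()
G=(0,255,0)
def pic(k,x,dz):
    p=hook_for_tip(T(RK,[[x,0,0]])[0],hi)+[dz]
    for n,bx in(("side",(200,110,330,230)),("top",(270,170,420,280))):
        crop(eyes.snapshot(n),bx,5,k+n,[])
pic("h2_",-69,57)
print(r.movel(P(-69,4),vel=60,stop_force=8)); st()
pic("h3_",-69,4)
```

```text
False
t 10.18 tcp [ 638.  -116.6   63. ] q [-0.18  0.54  0.01  1.04  0.    1.48] F [-0.5  0.5 -1.5] gap 22.9
False
t 11.32 tcp [ 638.3 -117.3   10.4] q [-0.18  0.58 -0.06  0.93 -0.    1.48] F [-0.1  0.2 -1.3] gap 23.0
```

View pics/h3_side.png

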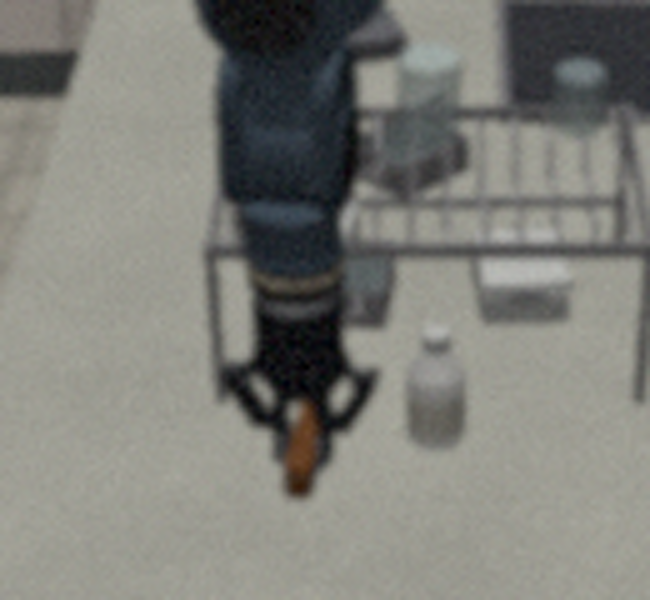

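View pics/h3_top.png

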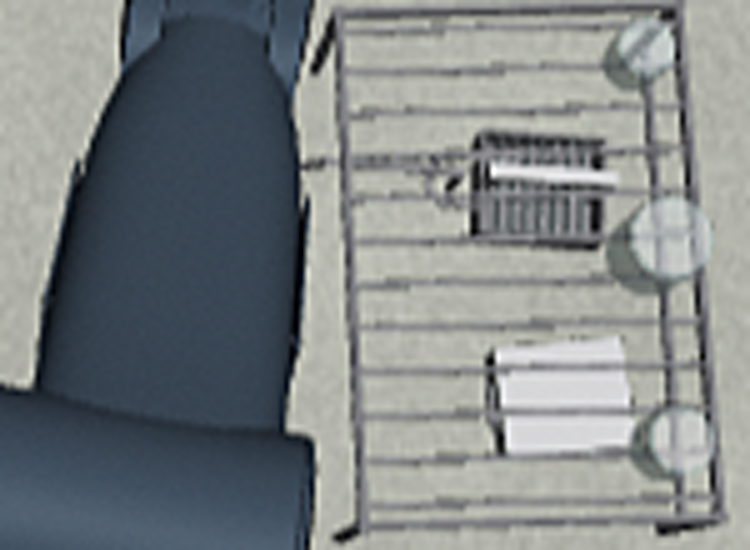

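Run:
```python
from h import *
hi=RK[2]
P=lambda x,dz: hooktcp(hook_for_tip(T(RK,[[x,0,0]])[0],hi),dz)
print(r.movel(P(-140,4),vel=60,stop_force=15)); st()
crop(eyes.snapshot("top"),(270,170,420,280),5,"h4_top")
```

```text
False
t 12.75 tcp [644.5 -46.6  10. ] q [-0.07  0.58 -0.06  0.93  0.    1.59] F [-0.5 -0.3 -1.4] gap 22.9
```

View pics/h4_top.png

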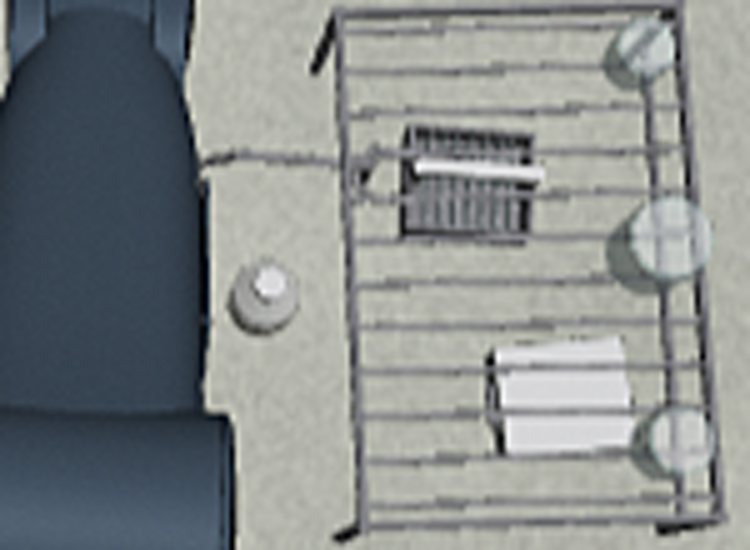

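Run:
```python
from h import *
hi=RK[2]
P=lambda x,dz: hooktcp(hook_for_tip(T(RK,[[x,0,0]])[0],hi),dz)
print(r.movel(P(-385,4),vel=90,stop_force=15)); st()
crop(eyes.snapshot("top"),(230,170,420,280),4,"h5_top")
crop(eyes.snapshot("side"),(200,110,330,250),4,"h5_side")
```

```text
False
t 15.68 tcp [667.3 197.2  10. ] q [0.29 0.66 0.08 1.   0.   1.95] F [ 0.  -0.7 -1. ] gap 23.1
```

View pics/h5_top.png

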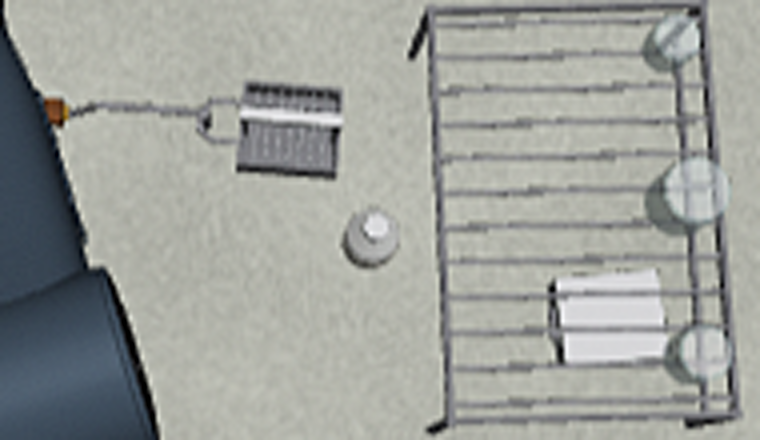

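View pics/h5_side.png

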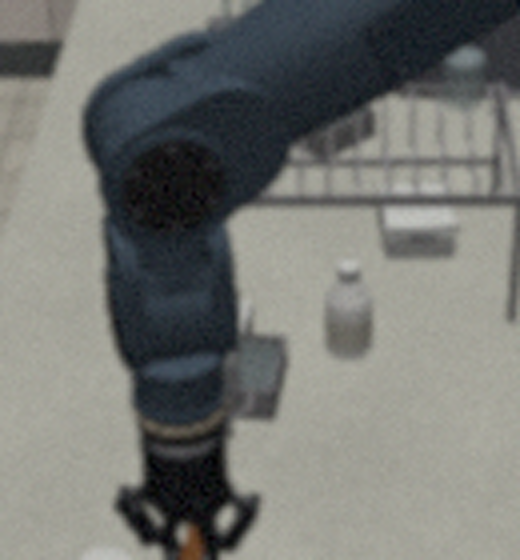

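Run:
```python
from h import *
hi=RK[2]
P=lambda x,dz: hooktcp(hook_for_tip(T(RK,[[x,0,0]])[0],hi),dz)
r.movel(P(-373,4),vel=60)
r.movel(P(-373,62),vel=70); st()
r.movel(P(-373,130),vel=150)
L=[400,130,-.2]
r.move_pose(hooktcp(L,100),down(L[2]+np.pi/2))
r.movel(hooktcp(L,14),vel=150)
print(r.movel(hooktcp(L,-4),vel=25,stop_force=4)); st()
r.set_gripper(50); st()
r.movel(hooktcp(L,130),vel=200)
G=(0,255,0)
for n,bx in(("side",(200,110,360,270)),("top",(230,170,420,280))):
    crop(eyes.snapshot(n),bx,3.7 if n=="side" else 4,"h6_"+n,[(q,G) for q in hookpl(n,L)])
```

```text
t 17.1 tcp [665.9 185.3  67.5] q [0.27 0.6  0.15 1.11 0.   1.94] F [ 0.2 -0.3 -2.1] gap 23.2
True
t 20.23 tcp [385.4 133.    7.3] q [ 0.33  0.25 -0.65  0.66 -0.    0.53] F [-1.7 -0.1  9.3] gap 22.9
t 20.61 tcp [384.9 132.9   6.9] q [ 0.33  0.25 -0.65  0.66  0.    0.53] F [ 0.2 -0.6 -0.2] gap 49.9
```

View pics/h6_side.png

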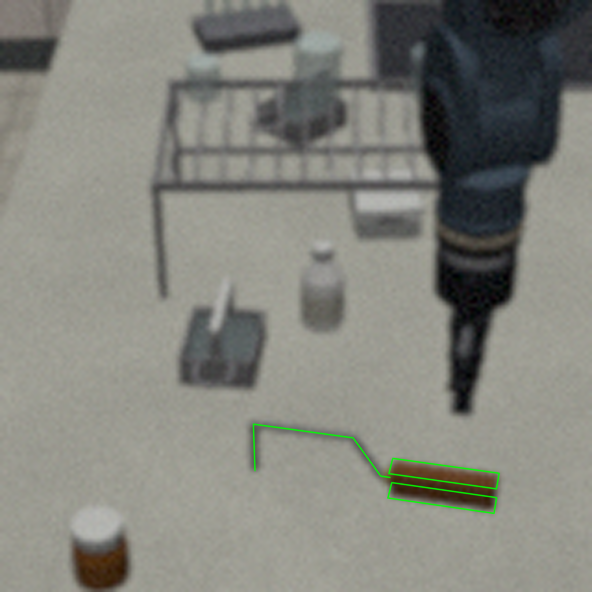

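View pics/h6_top.png

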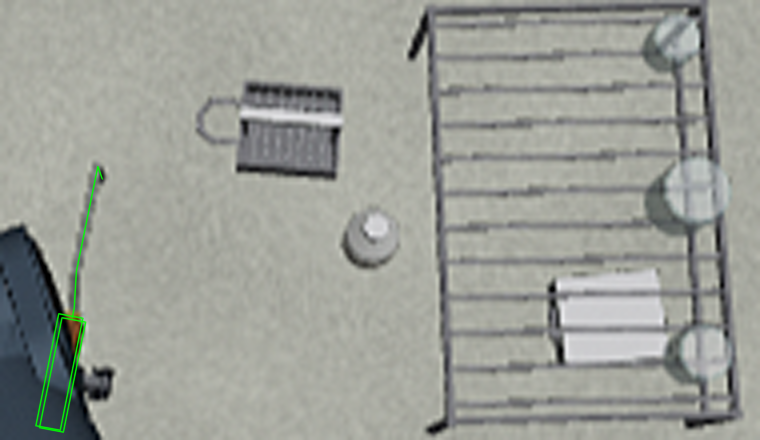

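Run:
```python
from h import *
t=lambda x,y:(230+x/4-.5,170+y/4-.5); s=lambda x,y:(200+x/3.7-.5,110+y/3.7-.5)
obs=[("top",(-50,0,82),*t(241,115)),("top",(50,0,82),*t(343,120)),("top",(-93,0,35),*t(199,122)),
("top",(-50,43,40),*t(237,170)),("top",(50,43,40),*t(336,177)),("top",(-50,-43,40),*t(245,85)),
("side",(-50,0,82),*s(216,330)),("side",(50,0,82),*s(228,283)),("side",(-50,-43,0),*s(180,383)),("side",(-50,43,0),*s(256,387))]
p,e=fit(obs,[640,-105,-1.66]); print(p,e.round(1).tolist())
G=(0,255,0)
for n,bx in(("side",(230,170,290,230)),("top",(260,180,340,230))):
    crop(eyes.snapshot(n),bx,8,"r7_"+n,[(q,G) for q in rackpl(n,p)])
```

```text
[637.15340588 -99.30661294  -1.63508159] [[-0.2, 0.1], [0.0, 0.0], [-0.6, 0.5], [1.2, -21.7], [1.5, -22.3], [-1.8, 20.6], [0.4, -0.0], [0.0, -1.2], [21.1, 1.8], [-19.7, -0.2]]
```

View pics/r7_side.png

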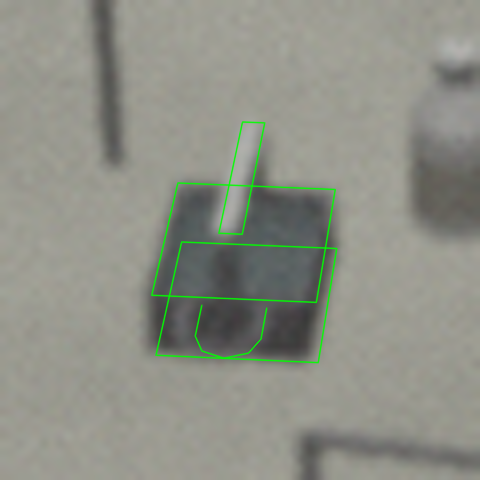

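View pics/r7_top.png

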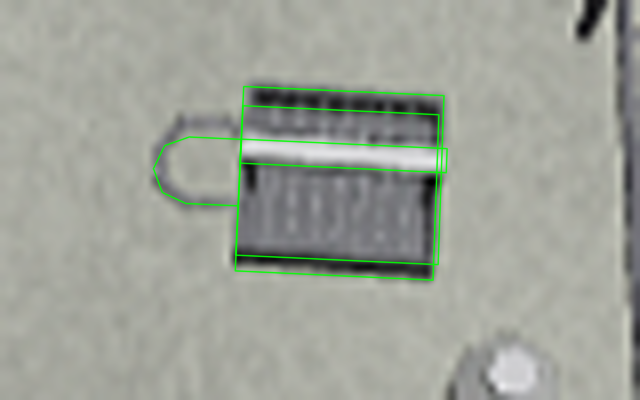

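Run:
```python
from h import *
t=lambda x,y:(230+x/4-.5,170+y/4-.5); s=lambda x,y:(200+x/3.7-.5,110+y/3.7-.5)
obs=[("top",(-50,0,82),*t(241,115)),("top",(50,0,82),*t(343,120)),("top",(-93,0,35),*t(199,120)),
("top",(-50,-43,40),*t(237,168)),("top",(50,-43,40),*t(336,175)),("top",(-50,43,40),*t(245,85)),
("side",(-50,0,82),*s(216,330)),("side",(50,0,82),*s(228,283)),("side",(-50,43,0),*s(180,383)),("side",(-50,-43,0),*s(256,387))]
p,e=fit(obs,[640,-105,-1.66]); print(p,e.round(1).tolist())
o=down(p[2]+np.pi/2)
r.set_gripper(70)
g=T(p,[[0,0,57]])[0]
r.move_pose(g+[0,0,110],o)
r.movel(g+[0,0,40],vel=150)
print(r.movel(g,vel=70,stop_force=8)); st()
r.set_gripper(4,60); st()
r.movel(g+[0,0,15],vel=50); st()
for n,bx in(("side",(220,140,300,230)),("top",(240,170,340,240))):
    crop(eyes.snapshot(n),bx,6,"r8_"+n)
```

```text
[ 637.03187885 -100.03504107   -1.66754269] [[-0.0, -0.3], [0.2, 0.5], [-0.4, 0.3], [0.0, -0.6], [0.5, -0.3], [-0.3, -0.8], [0.0, -0.1], [0.4, -1.3], [0.5, 0.5], [0.2, 0.8]]
False
t 24.57 tcp [ 637.1 -100.1   56.9] q [-0.16  0.54 -0.01  1.03  0.    1.51] F [0.3 0.8 0.6] gap 69.9
t 25.14 tcp [ 637.1 -100.    57. ] q [-0.16  0.54 -0.01  1.03  0.    1.51] F [ 1.1 -0.1 -0.6] gap 10.8
t 25.59 tcp [ 637.3 -100.1   72.4] q [-0.16  0.53  0.01  1.06 -0.    1.51] F [ 0.5  0.1 -3. ] gap 11.3
```

View pics/r8_side.png

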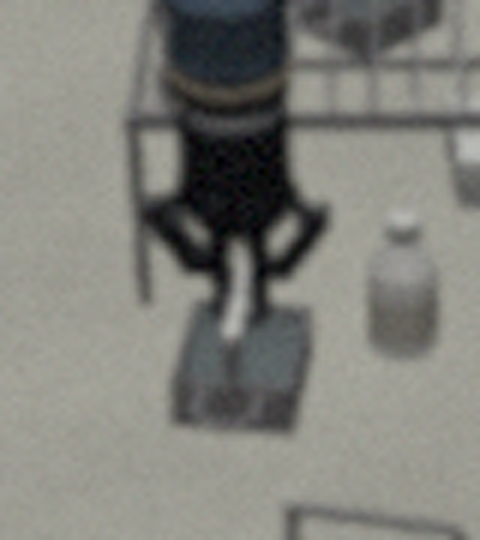

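View pics/r8_top.png

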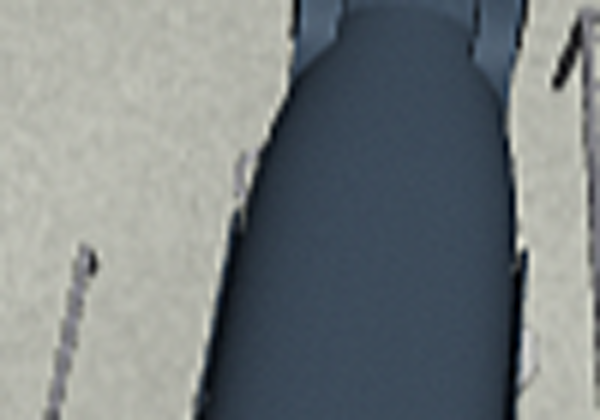

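Run:
```python
from h import *
s=st(); r.movel(s["tcp_pos"]*[1,1,0]+[0,0,190],vel=150)
a=TR[2]; q=T(TR,[[20,0,0]])[0]
r.move_pose(q+[0,0,190],down(a+np.pi/2)); st()
r.movel(q+[0,0,110],vel=120); r.sleep(.3); st()
G=(0,255,0)
p=[q[0],q[1],a,53]
for n,bx in(("side",(220,220,340,340)),("top",(140,180,260,280))):
    crop(eyes.snapshot(n),bx,5,"r9_"+n,[(l,G) for l in rackpl(n,p)+traypl(n,TR)])
```

```text
t 25.69 tcp [ 636.9 -100.    71.9] q [-0.16  0.53  0.01  1.06 -0.    1.51] F [ 0.5  0.1 -1.8] gap 10.8
t 28.49 tcp [544.7 406.7 190. ] q [ 0.64  0.52  0.32  1.37 -0.    0.63] F [ 0.9  0.  -2.8] gap 10.5
t 29.61 tcp [544.2 407.9 110.6] q [ 0.64  0.56  0.17  1.19 -0.    0.63] F [-0.4  0.5 -2.4] gap 11.0
```

View pics/r9_side.png

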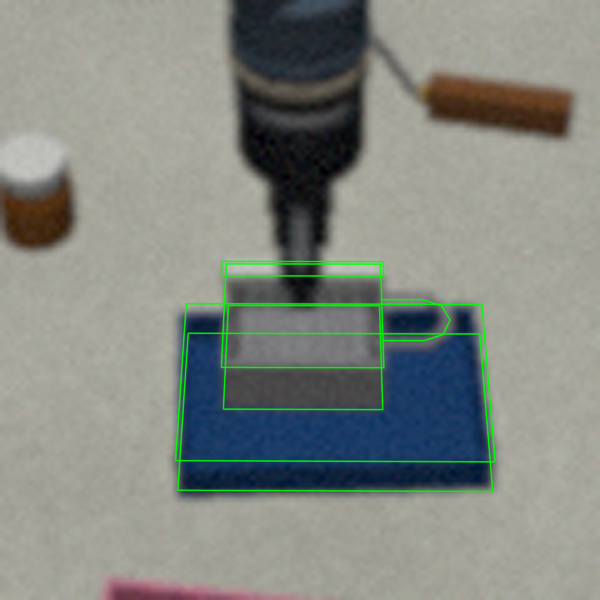

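View pics/r9_top.png

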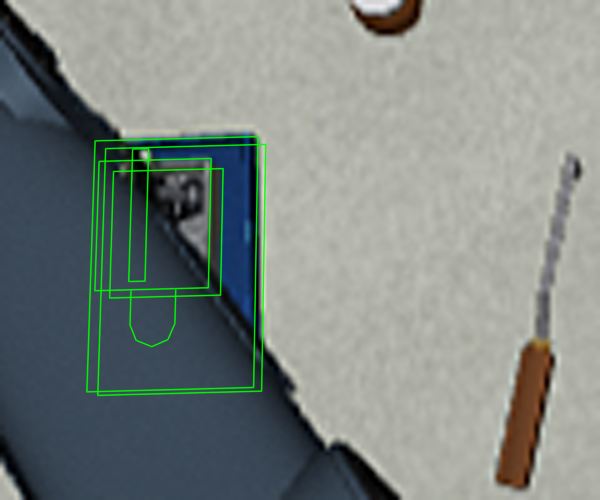

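Run:
```python
from h import *
q=T(TR,[[20,0,0]])[0]+[0,2,0]
print(r.movel(q+[0,0,72],vel=80,stop_force=6)); st()
print(r.movel(q+[0,0,58],vel=20,stop_force=3)); st()
for n,bx in(("side",(220,220,340,340)),):
    crop(eyes.snapshot(n),bx,5,"r10_"+n)
```

```text
False
t 30.33 tcp [544.  409.7  72. ] q [0.65 0.58 0.12 1.11 0.   0.64] F [-0.2 -0.9 -1.8] gap 10.7
True
t 30.87 tcp [544.1 410.2  61.7] q [0.65 0.59 0.11 1.08 0.   0.64] F [-0.3  1.2  4.3] gap 11.0
```

View pics/r10_side.png

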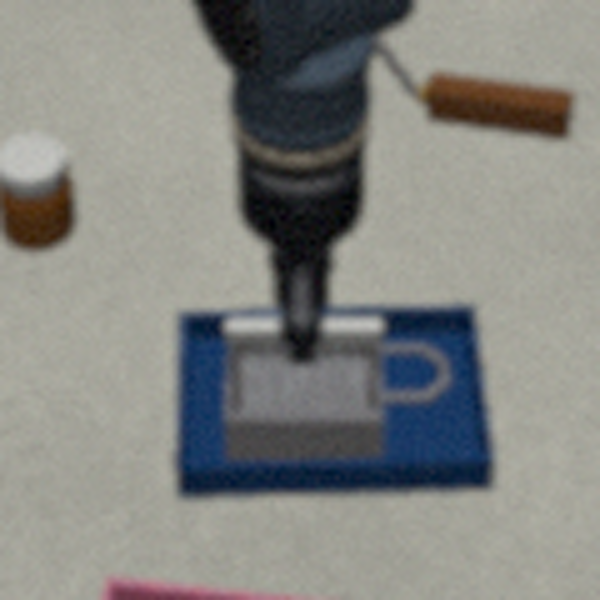

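Contact came at TCP z 61.7, against about 62 expected for the tray floor. The picture shows the rack inside the tray and level, with its loop end at (445,372). I'll release, retreat and check.

Run:
```python
from h import *
r.set_gripper(50); s=st()
r.movel(s["tcp_pos"]+[0,0,120],vel=120)
r.move_pose([350,300,300],down(np.pi/2)); r.sleep(.5)
G=(0,255,0); p=[544,410,.01,5]
crop(eyes.snapshot("side"),(220,220,340,340),5,"r11_side",[(l,G) for l in rackpl("side",p)])
crop(eyes.snapshot("top"),(140,180,260,280),5,"r11_top",[])
for n in("side","top"): cv2.imwrite(f"pics/end_{n}.png",eyes.snapshot(n)[:,:,::-1])
st()
```

```text
t 31.38 tcp [543.4 409.2  60.7] q [0.65 0.59 0.1  1.08 0.   0.64] F [-0.5 -0.2 -0.3] gap 50.0
t 34.22 tcp [350. 300. 300.] q [ 0.71  0.11  0.    1.46 -0.    0.71] F [-0.4 -0.3  0.2] gap 50.3
```

View pics/r11_side.png

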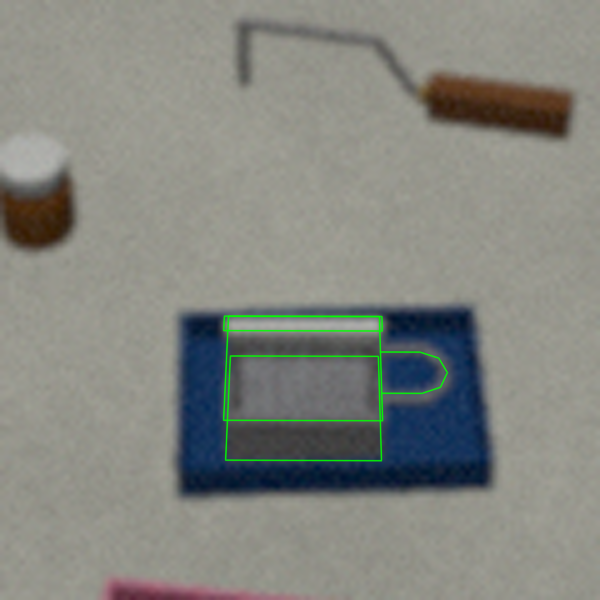

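View pics/end_top.png

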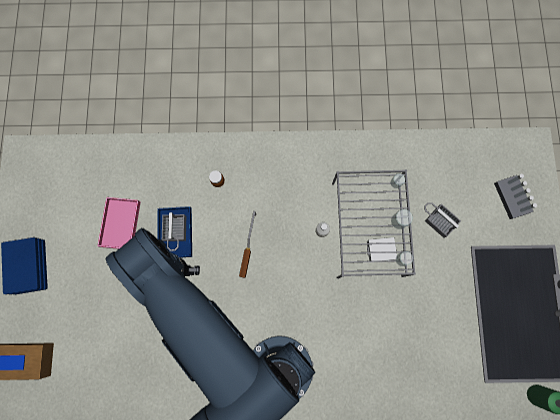

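View pics/end_side.png

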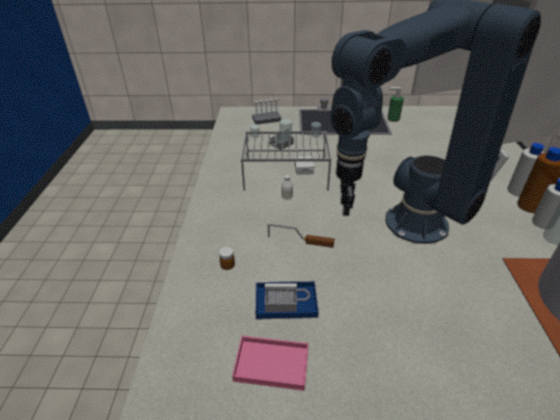

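```bash
python3 -c "
from workcell import ticket
print(ticket.job_done())"
```

```text
the job is handed in; nothing more can be done
None
```

The slide rack is out from under the drying rack and sitting level in the blue staining tray. I handed the job in at about 34 s of the 72 s allowed.

- **Which one:** two things looked like the rack in the top view, at pixels (378,207) and (443,219). I took the first, which stood under the drying rack and was nearer the robot's base.
- **Drag:** the hook's foot went into the loop from above and pulled the rack about 300 mm straight out. The pictures showed it fully clear of the drying rack before the hand touched it. Force readings stayed low, with no stop triggered during the drag.
- **Hook:** I put it back down resting on its handle and tip, on open counter beside where it started. Its outline matched the prediction in both views.
- **Placing:** I lifted the rack by its white bar and lowered it until it touched at tool height 61.7 mm; about 62 mm was expected for the tray floor. After release, its outline at origin (544, 410, 5) matched the side picture to about a pixel, loop included.
- **Bystanders:** by eye in the final pictures, the bottle (322,229), jar (216,178) and slide box (382,248) were where they started, to about a pixel.

No check failed or disagreed. My first fit of the rack's position before lifting had two corner signs swapped; I corrected it before the arm moved.

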